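# Clear the key hook and fold it away

## Robot

A 6-joint arm with a two-finger parallel gripper is mounted at the origin on the work surface. World frame = base frame: x ahead of the robot, y to its left, z up, the work surface at z = 0. Lengths are in m, angles in rad, forces in N, time in s.
With the tool pointing down it reaches from about 0.325 to 0.85 m from the base axis. Payload 4.4 kg.
Tool frame: the origin (TCP) lies at the very end of the fingers, on their centre line; the grasp point (between the pads) lies 19 mm behind it; x points along the fingers, y is the direction in which the jaws open and shut, and the axes are right-handed (so a half turn about x gives the same grasp; the last joint's range is limited). The gripper opens to 94 mm and grips with 3 to 60 N. Pads are 16 mm wide; open, the fingers measure 119 mm over their backs; the gripper's body (75 mm by 177 mm) begins 78 mm behind the grasp point.
Start: joints at [-1.387, 0.207, 1.542, -0, 1.393, -0.15], TCP at [0.188, -0.543, 0.205] pointing down, gripper open.
Joint ranges: [-2.73, 2.73], [-0.86, 2.22], [0.23, 2.46], [-1.11, 4.25], [0.08, 2.63], [-2.82, 2.82]. Speed limits (rad/s): [2.79, 2.79, 3.14, 3.14, 3.14, 3.14].

## Interface

Orientations are given as [roll, pitch, yaw] about the fixed x, y, z axes, in that order (R = Rz(yaw) Ry(pitch) Rx(roll)).
In Python, from plant import sensors, imaging, ticket gives the robot as it stands.
- The arm moves only by the tool carry_out, never from a script. Its argument "commands" is a list of rows, each a list of 5 numbers: the opening in per cent of the stroke, from 0 (shut) to 100 (fully open), then the shift along the tool's x, y, z in mm, then the turn about the tool's x in degrees. A call has 1 to 5 rows; each row shifts and turns the commanded pose from where the row before left it, along the tool's axes as they then stand; what a row does not reach is not made up. A row lasts 1/12 s, in which the tool goes at most 41.7 mm and 7.16 degrees, less where a joint would pass 70% of its speed; a pose out of reach is approached as far as the arm can. A call is refused whole if a number of a shift passes 41.7 or a number of a turn 7.16, either way. A call with a gripper value outside its range is refused whole. The fingers move at their own pace and stop on an object; "force" is the grip in N (left out, the last holds). Time passes only in rows, so rows that do not move let the fingers close. It gives the time, the measured TCP pose, the force and the opening at its end, in the units of the state.
- sensors.get_obs(): the state, without advancing time (a new reading comes with each control period).
- imaging.grab_frame(name): name is "scene" or "side" or "wrist"; returns (picture, depth): 480x640x3 uint8, red, green, blue; 480x640 float32, m along the optical axis (not along the pixel's ray), 0 where there is no reading.
- imaging.get_calibration(name): a dict with "fx", "fy", "cx", "cy" (pixels), "pose" (4x4, takes a point from camera to world coordinates). Camera axes: x right, y up, looking along -z (the intrinsics and any distortion apply to the point x, -y, -z); pixel columns grow to the right and rows downward; lengths in m; the calibration is good to about 2 mm. A picture is of the moment at which its call begins: read the wrist's pose just before it. get_calibration takes no time and is no camera call; for the wrist camera it gives the pose at the moment of the call.
- ticket.close_job(): hands the job in, once; it reports no verdict.
Trained networks look in the newest picture that a camera, given by its name, has taken for a name from the list of things; names that differ only in an ending like _2 or _b are one class to them, and where a whole thing is asked for, a point or a joint stands for the part that bears it (a point fixed in the world has none). Each returns a list of dicts, best first, with "score" (0 to 1); they miss things now and then, are a little off and sometimes report something else, mostly with a low value. They report only what shows in the picture. A call takes as long as a camera call.
- imaging.regions_of(camera, target): "region" (480x640 bool, what is visible of it) and "uv" ([column, row] in pixels, amid what is visible of it).
- imaging.place_of(camera, target): "uv" ([column, row] in pixels: a listed point, or the origin of a listed thing).
The state is a dict: "clock": time; "joint_pos": joint angles; "dq": joint speeds; "joint_efforts": joint torques, N m; "eef_pos": TCP position; "ee_rot": TCP orientation; "contact_force": force on the tool from outside, world axes, zero at the start; "wrist_torque": the same for the moment, N m; "finger_gap": finger opening in m.
Only numpy, scipy, OpenCV 4.12 (cv2) and the standard library are available. Lean on these libraries where they do the work, as an engineer would, in place of code of your own. Each camera call takes 0.05 s, during which the arm holds its last target.

## Task

Take the steel carabiner off the folding hook it hangs on and leave it in the top tier of the bamboo tray set, without letting it fall to the cabinet top. Then swing that now empty hook sideways until it is folded flat against the rail of the key rack.

Things in the scene. Friction and masses are not known exactly. Their poses are not given: they have to be found in the camera images.
- carabiner: Steel oval loop 48 x 88 mm of 8 mm round bar, about 90 g, upright on the hook 42 mm out from the pivot. Origin: centre of the loop; z up, y across its width, along the rail; x along the arm, which passes inside 32 mm above the centre. Grip its straight sides (z within 20 mm) across y. To come off: rise 20 to 60 mm, then 40 mm or more outward along the arm.
- hook (a joint): Steel hook that holds the carabiner, on an upright pivot: 0 = folded flat, pointing to +y of hook_pivot (a stop; roughly to the robot's right); 1.57 = unfolded, pointing to its -x (away from the robot). Starts near 1.57, stays where left (friction 0.05 N m, about 1 N at its end). Level 8 mm round bar 72 mm long from the pivot, its end turned up to 20 mm above the bar's centre line.
- hook_pivot (a point): Fixed point on that hook's pivot axis, at the height of the bar's centre line, 170 mm above the cabinet top. z up, y along the rail, -x straight out from it. The rail's front is 19 mm behind (+x), its top 22 mm above this point; the rail is 18 mm thick. Three such hooks 120 mm apart, in any order: this one, one unfolded with the fob, one empty and folded.
- tray_floor (a point): Centre of the floor of the top tier of the bamboo tray set, a fixed stack of three open trays. Inside 228 mm (own x) by 168 mm (own y), walls 34 mm high above this floor and 6 mm thick; z up. The floor is 110 mm above the cabinet top. The carabiner let go upright on it may stand, lean or tip over: all are fine.

How it is judged:
By the outcome, as a careful person would: the job done as asked, in the order asked, and still so for the second after the job is handed in, with the robot touching nothing.
It also fails if it takes over 54 s, if anything falls off the work surface, if the arm or the gripper's body presses on something with over 40 N, if the wrist force passes 120 N, or if a joint passes its speed limit or range.

## Working session

There is one attempt and no reset: what is moved stays moved. The work goes in short steps, Python scripts to look and compute and a tool call to move; the robot and the scene stay as the last step left them, time stands still between calls to the robot, and variables do not carry over. Pictures are saved under pics/ and viewed, and the job is handed in when it is done.

Besides the shell and the picture viewer there is one more tool, called after "Request:" as name(argument=value, ...) on one line, values as JSON. carry_out: Moves the arm, as the interface text tells. Its arguments: {"type":"object","properties":{"commands":{"type":"array","items":{"type":"array","items":{"type":"number"}}},"force":{"type":"number"}},"required":["commands"]}

```bash
mkdir -p pics; ls; python3 - <<'E'
from plant import sensors, imaging, ticket
import cv2,numpy as np
print(sensors.get_obs())
for n in ["scene","side","wrist"]:
    p,d=imaging.grab_frame(n); cv2.imwrite(f"pics/{n}0.png",p[:,:,::-1]); np.save(f"pics/{n}0.npy",d)
    c=imaging.get_calibration(n); print(n,c)
    for t in ["carabiner","hook","hook_pivot","tray_floor"]:
        print(t,[(np.round(r["uv"],1).tolist(),round(r["score"],2)) for r in imaging.place_of(n,t)][:4])
E
```

```text
pics
{'clock': 0.0, 'joint_pos': array([-1.38748824e+00,  2.07399841e-01,  1.54294256e+00, -1.86121597e-06,
        1.39349088e+00, -1.50520147e-01]), 'dq': array([-1.65778096e-03,  7.69789299e-05, -5.01033117e-04,  1.00011350e-03,
        5.94869405e-04, -8.08659635e-04]), 'joint_efforts': array([-1.20242254e-03, -3.70881951e+01, -2.81415492e+01,  6.96173776e-02,
        3.61381879e-02, -1.61547568e-04]), 'eef_pos': array([ 0.18823559, -0.54246639,  0.20430767]), 'ee_rot': array([-1.72049916,  1.5685557 ,  1.75492206]), 'contact_force': array([ 0.44464347,  0.2612163 , -0.14269816]), 'wrist_torque': array([-0.02437434,  0.0421425 , -0.01071648]), 'finger_gap': 0.09403462976132607}
scene {'fx': 534.5638681947593, 'fy': 534.5638681947593, 'cx': 308.9715055262121, 'cy': 235.17685589372675, 'pose': array([[-0.86612401, -0.31536429,  0.3877816 ,  0.85233036],
       [ 0.49946876, -0.51662431,  0.69543532,  0.61470251],
       [-0.01897806,  0.79601802,  0.60497532,  0.70568372],
       [ 0.        ,  0.        ,  0.        ,  1.        ]])}
carabiner [([298.1, 247.1], 0.59)]Traceback (most recent call last):
  File "<stdin>", line 8, in <module>
ValueError: it knows: carabiner, hook_pivot, tray_floor
```

```bash
python3 - <<'E'
from plant import sensors, imaging, ticket
import cv2,numpy as np
np.set_printoptions(precision=4,suppress=True)
for n in ["scene","side","wrist"]:
    p,d=imaging.grab_frame(n); cv2.imwrite(f"pics/{n}0.png",p[:,:,::-1]); np.save(f"pics/{n}0.npy",d)
    c=imaging.get_calibration(n); print(n,c["fx"],c["cx"],c["cy"],c["pose"],[k for k in c])
    for t in ["carabiner","hook_pivot","tray_floor"]:
        for r in imaging.place_of(n,t)[:4]:
            u,v=r["uv"]; z=d[int(v),int(u)]
            P=c["pose"]@[(u-c["cx"])/c["fx"]*z,-(v-c["cy"])/c["fy"]*z,-z,1]
            print(n,t,np.round(r["uv"],1),round(r["score"],2),z,P[:3])
E
```

```text
scene 534.5638681947593 308.9715055262121 235.17685589372675 [[-0.8661 -0.3154  0.3878  0.8523]
 [ 0.4995 -0.5166  0.6954  0.6147]
 [-0.019   0.796   0.605   0.7057]
 [ 0.      0.      0.      1.    ]] ['fx', 'fy', 'cx', 'cy', 'pose']
scene carabiner [300.6 247.3] 0.79 1.1372654 [ 0.4349 -0.1718 -0.0025]
scene hook_pivot [323.3 226. ] 0.67 0.89238423 [ 0.4807 -0.0019  0.1776]
scene tray_floor [254.7 177.6] 0.57 1.1604542 [ 0.465  -0.3157  0.1054]
side 558.3598292170823 314.37265514773264 234.00344764352766 [[-0.8921  0.2318 -0.3879  0.1484]
 [-0.4516 -0.4315  0.7809  0.7627]
 [ 0.0136  0.8718  0.4896  0.6588]
 [ 0.      0.      0.      1.    ]] ['fx', 'fy', 'cx', 'cy', 'pose']
side carabiner [323.8 252.7] 0.49 1.2781692 [ 0.615  -0.2267 -0.0041]
side hook_pivot [343.8 246.3] 0.52 0.92333245 [0.4585 0.0284 0.1896]
side tray_floor [395.3 209.7] 0.7 1.2300403 [ 0.4789 -0.3015  0.1056]
wrist 340.7989387236103 318.40726747835413 237.34590740915135 [[ 0.327   0.9143  0.2391  0.2576]
 [-0.945   0.3162  0.0835 -0.5182]
 [ 0.0007 -0.2533  0.9674  0.3859]
 [ 0.      0.      0.      1.    ]] ['fx', 'fy', 'cx', 'cy', 'pose']
```

View pics/scene0.png

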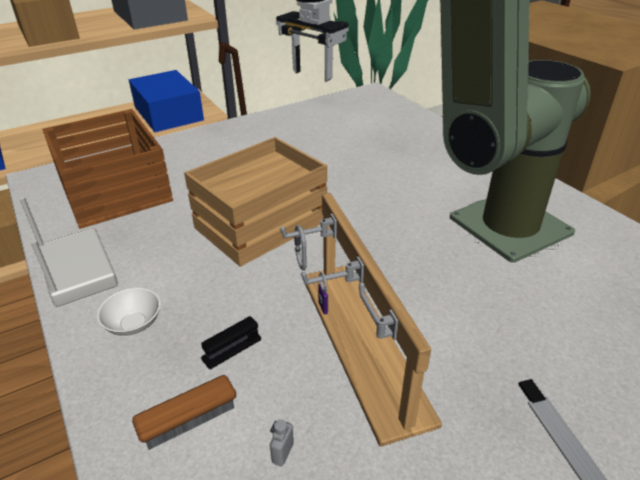

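View pics/side0.png

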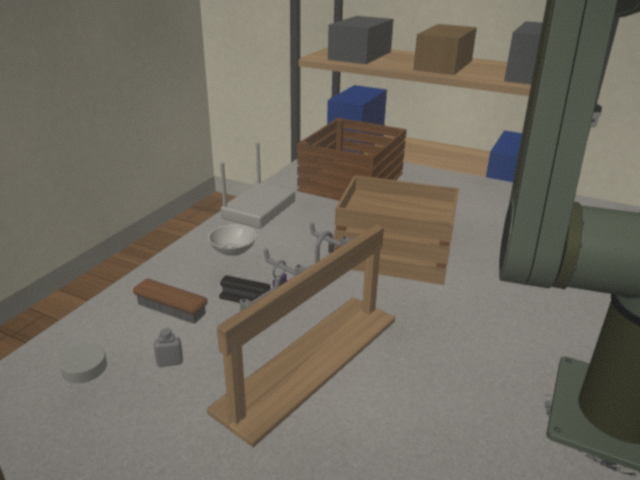

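View pics/wrist0.png

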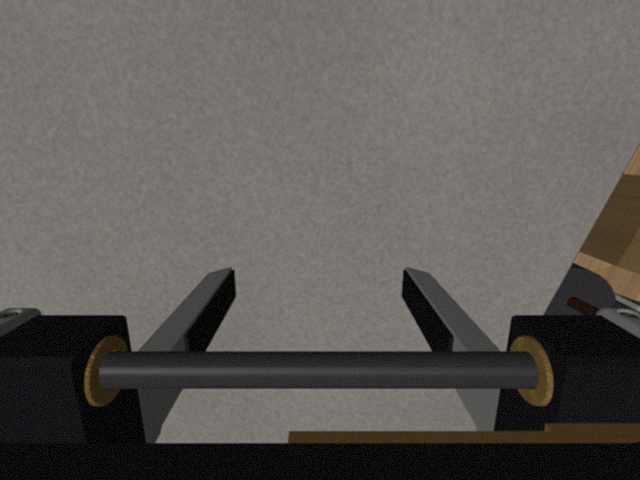

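The scene view shows the carabiner at about (300,247) on the hook nearest the tray, whose pivot is at about (328,228). The fob is on the middle hook, and the near one is folded. Next I'll fit the rail, hook and tray geometry from the depth.

```bash
cat > h.py <<'E'
from plant import sensors, imaging, ticket
import cv2,numpy as np
np.set_printoptions(precision=4,suppress=True)
def cloud(d,c):
    v,u=np.mgrid[:480,:640]
    P=np.stack([(u-c["cx"])/c["fx"]*d,-(v-c["cy"])/c["fy"]*d,-d,np.ones_like(d)],-1)@c["pose"].T
    P=P[...,:3]; P[d==0]=np.nan; return P
def ray(uv,c):
    r=c["pose"][:3,:3]@[(uv[0]-c["cx"])/c["fx"],-(uv[1]-c["cy"])/c["fy"],-1]
    return c["pose"][:3,3],r
def atz(uv,c,z):
    o,r=ray(uv,c); return o+r*(z-o[2])/r[2]
def tri(uvs,cs):
    A=np.zeros((3,3));b=np.zeros(3)
    for uv,c in zip(uvs,cs):
        o,r=ray(uv,c); r=r/np.linalg.norm(r); M=np.eye(3)-np.outer(r,r); A+=M;b+=M@o
    return np.linalg.solve(A,b)
def proj(P,c):
    q=np.linalg.inv(c["pose"])@np.append(P,1); return np.array([c["cx"]+c["fx"]*q[0]/-q[2],c["cy"]-c["fy"]*q[1]/-q[2]])
E
python3 - <<'E'
from h import *
cs=imaging.get_calibration("scene");ci=imaging.get_calibration("side")
print("car tri",tri([(300.6,247.3),(323.8,252.7)],[cs,ci]))
print("tray",tri([(254.7,177.6),(395.3,209.7)],[cs,ci]), atz((254.7,177.6),cs,.11),atz((395.3,209.7),ci,.11))
for n,c in(("scene",cs),("side",ci)):
    P=cloud(np.load(f"pics/{n}0.npy"),c)
    m=(P[...,2]>.186)&(P[...,2]<.2)&(P[...,0]>.3)&(P[...,0]<.7)&(P[...,1]>-.15)&(P[...,1]<.5)
    Q=P[m]; print(n,len(Q)); 
    for z in [np.median(Q[:,2])]: print("zmed",z)
    rect=cv2.minAreaRect(Q[:,:2].astype(np.float32)); print(rect, cv2.boxPoints(rect))
    im=np.zeros((480,640),np.uint8); im[m]=255; cv2.imwrite(f"pics/m_{n}.png",im)
    # tray walls top z 0.144
    m=(P[...,2]>.135)&(P[...,2]<.155)&(P[...,0]>.25)&(P[...,0]<.7)&(P[...,1]<-.13)&(P[...,1]>-.5)
    Q=P[m];rect=cv2.minAreaRect(Q[:,:2].astype(np.float32)); print("tray",len(Q),rect,cv2.boxPoints(rect))
c=cs
p=cv2.imread("pics/scene0.png")[190:350,250:450]
cv2.imwrite("pics/sc1.png",cv2.resize(p,None,fx=3.7,fy=3.7,interpolation=cv2.INTER_CUBIC))
p=cv2.imread("pics/side0.png")[200:330,220:400]
cv2.imwrite("pics/si1.png",cv2.resize(p,None,fx=4,fy=4,interpolation=cv2.INTER_CUBIC))
E
```

```text
car tri [ 0.5165 -0.0179  0.1359]
tray [ 0.4746 -0.2919  0.1155] [ 0.4679 -0.3086  0.11  ] [ 0.4763 -0.2931  0.11  ]
scene 2236
zmed 0.1897002558735656
((0.5218624472618103, 0.10575337707996368), (0.3798947036266327, 0.11118567734956741), 77.59674072265625) [[ 0.4268 -0.0678]
 [ 0.5354 -0.0917]
 [ 0.617   0.2793]
 [ 0.5084  0.3032]]
tray 1439 ((0.5172344446182251, -0.3585561215877533), (0.30693191289901733, 0.3361377418041229), 10.777302742004395) [[ 0.335  -0.2221]
 [ 0.3979 -0.5524]
 [ 0.6994 -0.495 ]
 [ 0.6366 -0.1648]]
side 1823
zmed 0.18914558378537044
((0.51727294921875, 0.10581853985786438), (0.37926262617111206, 0.11049161106348038), 77.50491333007812) [[ 0.4223 -0.0674]
 [ 0.5302 -0.0913]
 [ 0.6122  0.279 ]
 [ 0.5044  0.3029]]
tray 1100 ((0.517037570476532, -0.3563581705093384), (0.3093562126159668, 0.3361321985721588), 10.68649959564209) [[ 0.3339 -0.2199]
 [ 0.3962 -0.5502]
 [ 0.7002 -0.4928]
 [ 0.6379 -0.1625]]
```

View pics/sc1.png

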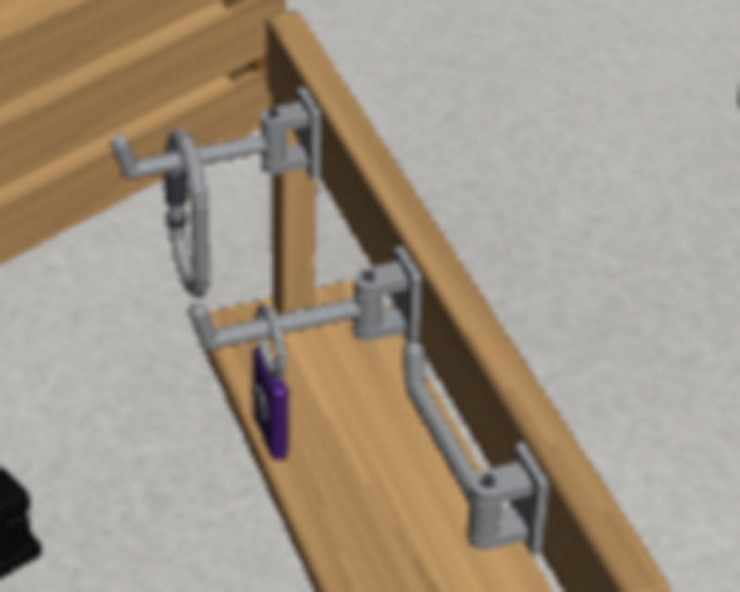

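View pics/si1.png

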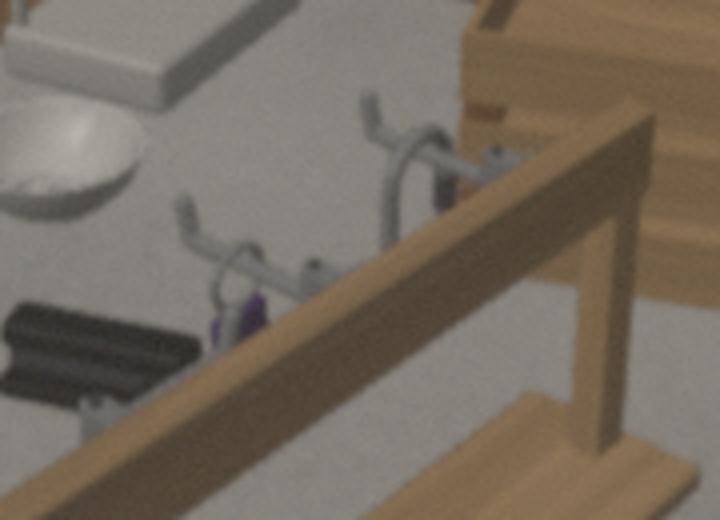

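```bash
python3 - <<'E'
from h import *
cs=imaging.get_calibration("scene");ci=imaging.get_calibration("side")
for n,c in(("scene",cs),("side",ci)):
    P=cloud(np.load(f"pics/{n}0.npy"),c)
    m=(P[...,2]>.183)&(P[...,2]<.2)&(P[...,0]>.3)&(P[...,0]<.7)&(P[...,1]>-.15)&(P[...,1]<.5)
    k,l,s,_=cv2.connectedComponentsWithStats(m.astype(np.uint8)); j=1+np.argmax(s[1:,4])
    Q=P[l==j]
    l0=cv2.fitLine(Q[:,:2].astype(np.float32),cv2.DIST_HUBER,0,.001,.001).ravel(); 
    t=l0[:2]*np.sign(l0[1]); nrm=np.array([t[1],-t[0]])
    e=(Q[:,:2]-l0[2:])@nrm; f=(Q[:,:2]-l0[2:])@t
    print(n,len(Q),"dir",t,"pt",l0[2:],"off pct",np.percentile(e,[1,5,50,95,99]),"along",np.percentile(f,[.5,99.5]),"z",np.percentile(Q[:,2],[5,50,95]))
    print(" end at", l0[2:]+t*np.percentile(f,.5))
    # other comps: hook tips
    for i in range(1,k):
        if i!=j and s[i,4]>4: print("  comp",s[i],np.nanmean(P[l==i],0))
    m=(P[...,2]>.139)&(P[...,2]<.15)&(P[...,0]>.3)&(P[...,0]<.7)&(P[...,1]<-.13)&(P[...,1]>-.45)
    k,l,s,_=cv2.connectedComponentsWithStats(m.astype(np.uint8)); j=1+np.argmax(s[1:,4])
    Q=P[l==j];r=cv2.minAreaRect(Q[:,:2].astype(np.float32)); print("tray",len(Q),r,cv2.boxPoints(r).tolist())
    m=(P[...,2]>.10)&(P[...,2]<.12)&(P[...,0]>.3)&(P[...,0]<.7)&(P[...,1]<-.13)&(P[...,1]>-.45)
    # hook-level points: in front region
    for z0,z1 in ((.155,.2),(.1,.155)):
        m=(P[...,2]>z0)&(P[...,2]<z1)&(P[...,0]>.45)&(P[...,0]<.62)&(P[...,1]>-.12)&(P[...,1]<.02)
        np.savetxt(f"pics/{n}_{z0}.txt",P[m]); print(m.sum())
E
```

```text
scene 2423 dir [0.2155 0.9765] pt [0.4865 0.1518] off pct [-0.0105 -0.0092  0.0003  0.0076  0.0111] along [-0.2222  0.1517] z [0.1847 0.1896 0.1913]
 end at [ 0.4386 -0.0652]
  comp [322 219   4   5  10] [ 0.4779 -0.0069  0.1843]
  comp [327 221   4   2   5] [ 0.4715 -0.0013  0.1835]
  comp [280 227   4   4  15] [ 0.5485 -0.0215  0.1862]
  comp [346 263   7   5  17] [0.5036 0.1095 0.1841]
  comp [354 263   3   4   5] [0.4955 0.1138 0.1842]
  comp [301 272   5   5  20] [0.5741 0.0946 0.1866]
  comp [358 283   6   5  25] [0.5149 0.1574 0.1859]
  comp [378 317   9   7  24] [0.5272 0.2264 0.1842]
tray 860 ((0.4722566306591034, -0.2909107506275177), (0.24379338324069977, 0.18420949578285217), 10.755629539489746) [[0.33531278371810913, -0.22317251563072205], [0.36969006061553955, -0.40414586663246155], [0.6092004776000977, -0.35864898562431335], [0.5748232007026672, -0.17767563462257385]]
789
279
side 2102 dir [0.2139 0.9769] pt [0.4805 0.1648] off pct [-0.0064 -0.0058  0.0001  0.011   0.015 ] along [-0.2346  0.1393] z [0.1842 0.1889 0.1906]
 end at [ 0.4303 -0.0643]
  comp [310 223   4   5  14] [ 0.5434 -0.021   0.1852]
  comp [343 237   3   4   8] [ 0.4735 -0.0058  0.1841]
  comp [264 249   4   4  13] [0.5697 0.0942 0.1855]
  comp [297 265   3   3   8] [0.5007 0.1092 0.1841]
  comp [275 277   6   5  22] [0.5102 0.1574 0.1852]
  comp [242 299   4   4  10] [0.5262 0.2263 0.1842]
tray 511 ((0.4694710969924927, -0.2904408574104309), (0.2405429482460022, 0.1877610683441162), 10.51823616027832) [[0.33408284187316895, -0.22009319067001343], [0.368358314037323, -0.40469926595687866], [0.6048593521118164, -0.3607885241508484], [0.5705838799476624, -0.17618244886398315]]
386
122
```

Measured so far:
- **Hook pivot:** about (0.476, -0.006, 0.17), with outward direction (0.977, -0.215).
- **Carabiner:** about (0.517, -0.016, 0.137).
- **Tray centre:** about (0.471, -0.291).

```bash
cat > plan.py <<'E'
from h import *
from scipy.spatial.transform import Rotation as Ro
import sys
def plan(target,jaw=None):
    o=sensors.get_obs(); R=Ro.from_euler("xyz",o["ee_rot"]).as_matrix(); p=o["eef_pos"]
    print("t",round(o["clock"],2),"tcp",p,"x",R[:,0],"y",R[:,1],"z",R[:,2],"F",o["contact_force"],"gap",round(o["finger_gap"],4),"q",o["joint_pos"])
    print("shift now-frame mm",1000*R.T@(np.array(target)-p))
    if jaw is not None:
        a=np.arctan2(jaw[1],jaw[0])-np.arctan2(R[1,1],R[0,1]); a=(a+np.pi/2)%np.pi-np.pi/2
        # turning about tool x (down) by +th rotates by -th about world z
        print("turn deg about tool x",-np.degrees(a))
        R2=Ro.from_rotvec([0,0,a]).as_matrix()@R
        print("shift after-turn mm",1000*R2.T@(np.array(target)-p))
if __name__=="__main__":
    v=eval(sys.argv[1]); plan(v,eval(sys.argv[2]) if len(sys.argv)>2 else None)
E
python3 plan.py "[.517,-.016,.285]" "[.2147,.9767]"
```

```text
t 0.7 tcp [ 0.1884 -0.5433  0.2055] x [ 0.     -0.0001 -1.    ] y [ 0.3276 -0.9448  0.0001] z [-0.9448 -0.3276  0.    ] F [ 0.0653 -0.1975 -0.1146] gap 0.094 q [-1.3875  0.2065  1.5415  0.      1.3935 -0.1505]
shift now-frame mm [ -79.5342 -390.5215 -483.2288]
turn deg about tool x 31.522206357444368
shift after-turn mm [ -79.5502 -585.5406 -207.7424]
```

Request:
carry_out(commands=[[100, -16, 0, 0, 6.3], [100, -16, 0, 0, 6.3], [100, -16, 0, 0, 6.3], [100, -16, 0, 0, 6.3], [100, -16, 0, 0, 6.3]])

```text
clock: 1.12
eef_pos: [0.1884, -0.5432, 0.2862]
ee_rot: [-1.623, 1.571, 1.297]
contact_force: [-0.9, -0.4, 0.8]
finger_gap: 0.0941
```

Request:
carry_out(commands=[[100, 0, -35, -12, 0], [100, 0, -35, -12, 0], [100, 0, -35, -12, 0], [100, 0, -35, -12, 0], [100, 0, -35, -12, 0]])

```text
clock: 1.53
eef_pos: [0.285, -0.3837, 0.2855]
ee_rot: [2.704, 1.57, -0.655]
contact_force: [0.7, -1.6, -0.4]
finger_gap: 0.0944
```

Request:
carry_out(commands=[[100, 0, -35, -12, 0], [100, 0, -35, -12, 0], [100, 0, -35, -12, 0], [100, 0, -35, -12, 0], [100, 0, -35, -12, 0]])

```text
clock: 1.95
eef_pos: [0.3812, -0.2255, 0.2858]
ee_rot: [2.674, 1.57, -0.684]
contact_force: [0.8, 0.3, -1.0]
finger_gap: 0.094
```

```bash
python3 plan.py "[.517,-.016,.285]" "[.2147,.9767]"
```

```text
t 1.95 tcp [ 0.3812 -0.2255  0.2858] x [ 0.0008 -0.0006 -1.    ] y [-0.2146 -0.9767  0.0004] z [-0.9767  0.2146 -0.0009] F [ 0.8155  0.2709 -0.9671] gap 0.094 q [-0.7301 -0.1393  1.7334  0.      1.5466  1.057 ]
shift now-frame mm [   0.7371 -233.7625  -87.6753]
turn deg about tool x 0.0029273547517373213
shift after-turn mm [   0.7371 -233.767   -87.6634]
```

Request:
carry_out(commands=[[100, 0, -38, -14, 0], [100, 0, -38, -14, 0], [100, 0, -38, -14, 0], [100, 0, -38, -14, 0], [100, 0, -38, -14, 0]])

```text
clock: 2.37
eef_pos: [0.4905, -0.0546, 0.2858]
ee_rot: [2.977, 1.57, -0.381]
contact_force: [0.7, -0.2, -0.0]
finger_gap: 0.0935
```

Request:
carry_out(commands=[[100, 0, -38, -14, 0], [100, 0, -6, -3, 0], [100, 0, 0, 0, 0]])

```text
clock: 2.62
eef_pos: [0.5164, -0.0152, 0.2853]
ee_rot: [0.133, 1.57, 3.063]
contact_force: [-0.2, -0.4, -0.0]
finger_gap: 0.094
```

```bash
python3 - <<'E'
from plan import *
plan([.517,-.016,.126],[.2147,.9767])
c={};uv={}
for n in ("wrist","scene","side"):
    c[n]=imaging.get_calibration(n); p,d=imaging.grab_frame(n); cv2.imwrite(f"pics/{n}1.png",p[:,:,::-1]);np.save(f"pics/{n}1.npy",d)
    for t in ("carabiner","hook_pivot"):
        for r in imaging.place_of(n,t)[:3]: print(n,t,r["uv"],r["score"], atz(r["uv"],c[n],.138 if t[0]=="c" else .17))
E
```

```text
t 2.62 tcp [ 0.5164 -0.0152  0.2853] x [-0.0003  0.     -1.    ] y [-0.2098 -0.9777  0.    ] z [-0.9777  0.2098  0.0003] F [-0.1578 -0.4438 -0.0011] gap 0.094 q [-0.197   0.0292  1.5744 -0.      1.5384  1.5852]
shift now-frame mm [159.2527   0.6756  -0.7866]
turn deg about tool x 0.2865922680188724
shift after-turn mm [159.2527   0.6719  -0.79  ]
wrist carabiner [320.1, 224.3] 0.86 [ 0.5168 -0.0162  0.138 ]
wrist hook_pivot [321.6, 275.4] 0.84 [ 0.4763 -0.0087  0.17  ]
scene carabiner [297.7, 246.1] 0.94 [ 0.5203 -0.0212  0.138 ]
side carabiner [321.7, 251.5] 0.73 [ 0.5202 -0.0166  0.138 ]
side hook_pivot [343.6, 246.0] 0.77 [ 0.4721 -0.003   0.17  ]
```

View pics/wrist1.png

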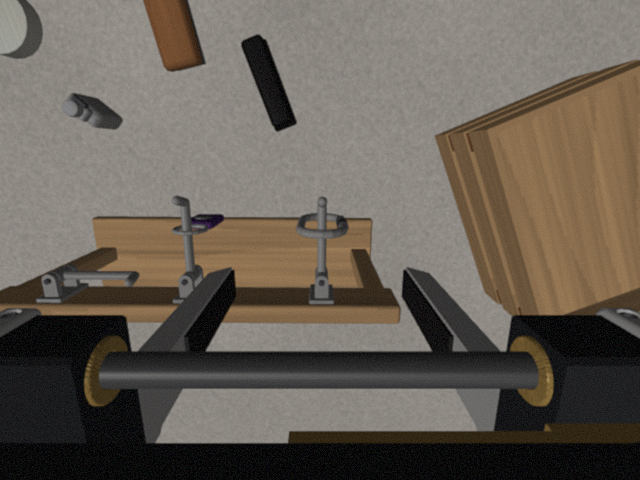

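View pics/scene1.png

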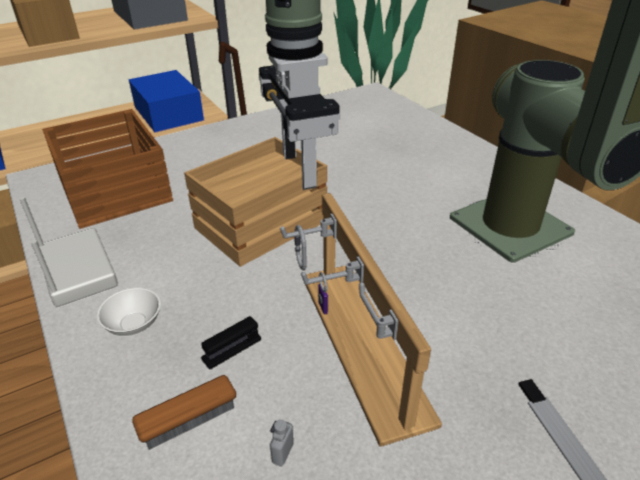

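The wrist view has the carabiner at (322,226), centred between the fingers, and it agrees with the estimate to a few mm. Next I'll descend.

Request:
carry_out(commands=[[100, 38, 1, -1, 0], [100, 38, 0, 0, 0], [100, 30, 0, 0, 0], [100, 25, 0, 0, 0], [100, 16, 0, 0, 0]])

```text
clock: 3.48
eef_pos: [0.5142, -0.0185, 0.1352]
ee_rot: [0.021, 1.566, 2.946]
contact_force: [0.1, 0.6, -1.0]
finger_gap: 0.0939
```

Request:
carry_out(commands=[[100, 12, 0, 0, 0], [100, 0, 0, 0, 0]])

```text
clock: 3.65
eef_pos: [0.5137, -0.0184, 0.1233]
ee_rot: [0.023, 1.564, 2.948]
contact_force: [-0.1, 0.8, -0.2]
finger_gap: 0.0936
```

```bash
python3 - <<'E'
from plan import *
plan([.518,-.017,.126],[.2147,.9767])
for n in ("wrist","scene"):
    p,d=imaging.grab_frame(n); cv2.imwrite(f"pics/{n}2.png",p[:,:,::-1])
cv2.imwrite("pics/sc2.png",cv2.resize(p[100:320,200:440,::-1],None,fx=2.7,fy=2.7))
E
```

```text
t 3.65 tcp [ 0.5137 -0.0184  0.1233] x [-0.0065  0.0013 -1.    ] y [-0.2152 -0.9766  0.0002] z [-0.9765  0.2152  0.0066] F [-0.0602  0.7696 -0.2005] gap 0.0936 q [-0.2042  0.1676  1.7681 -0.0001  1.2124  1.5835]
shift now-frame mm [-2.7505 -2.2793 -3.8769]
turn deg about tool x -0.031589502697045004
shift after-turn mm [-2.7505 -2.2771 -3.8781]
```

View pics/wrist2.png

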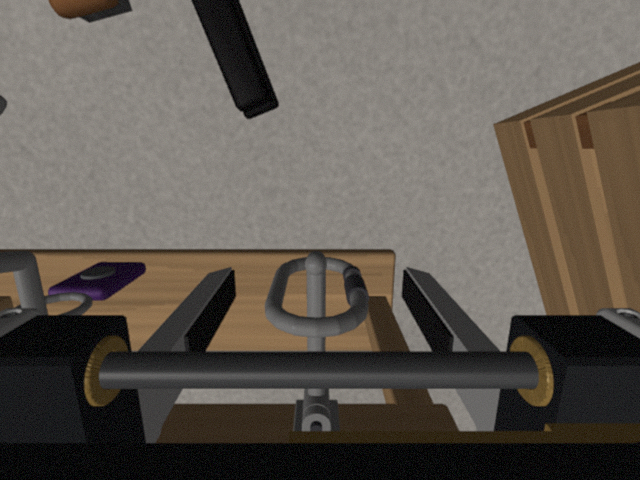

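View pics/sc2.png

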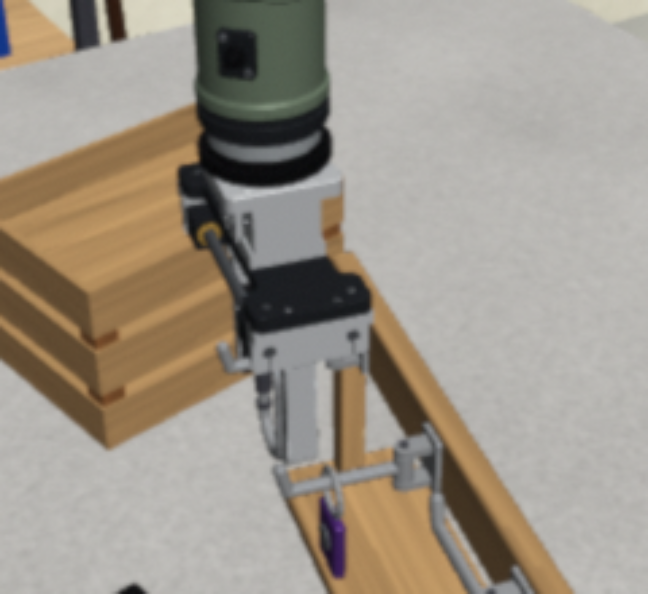

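Request:
carry_out(commands=[[100, -3, -2, -4, 0], [60, 0, 0, 0, 0], [40, 0, 0, 0, 0], [0, 0, 0, 0, 0], [0, 0, 0, 0, 0]], force=25)

```text
clock: 4.17
eef_pos: [0.5212, -0.0173, 0.13]
ee_rot: [-3.138, 1.57, -0.212]
contact_force: [-0.3, -0.1, 0.2]
finger_gap: 0.0705
```

Request:
carry_out(commands=[[0, 0, 0, 0, 0], [0, 0, 0, 0, 0], [0, 0, 0, 0, 0]])

```text
clock: 4.42
eef_pos: [0.5207, -0.0173, 0.1294]
ee_rot: [0.069, 1.571, 2.995]
contact_force: [-0.7, 0.9, -0.2]
finger_gap: 0.0508
```

```bash
python3 - <<'E'
from plan import *
plan([.518,-.017,.126],[.2147,.9767])
for n in ("wrist",):
    p,d=imaging.grab_frame(n); cv2.imwrite(f"pics/{n}3.png",p[:,:,::-1])
E
```

```text
t 4.42 tcp [ 0.5207 -0.0173  0.1294] x [-0.0002  0.     -1.    ] y [-0.2142 -0.9768  0.    ] z [-0.9768  0.2142  0.0002] F [-0.6731  0.8677 -0.1965] gap 0.0508 q [-0.1994  0.17    1.7513 -0.      1.2205  1.5874]
shift now-frame mm [3.3873 0.3157 2.6797]
turn deg about tool x 0.026402245748605866
shift after-turn mm [3.3873 0.317  2.6796]
```

View pics/wrist3.png

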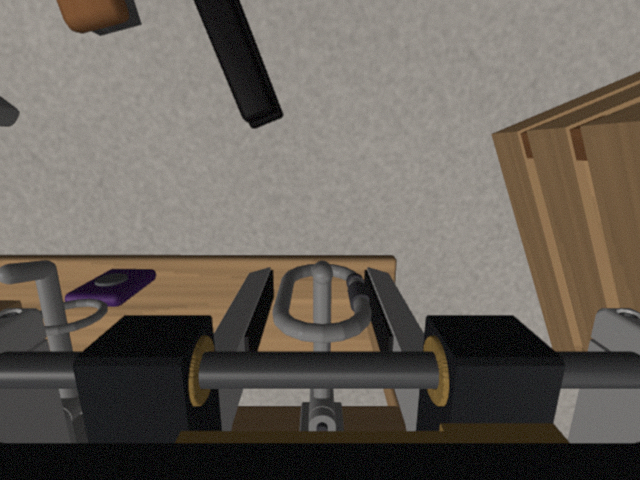

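Request:
carry_out(commands=[[0, 3, 0, 2, 0], [0, 0, 0, 0, 0], [0, 0, 0, 0, 0], [0, 0, 0, 0, 0]])

```text
clock: 4.8
eef_pos: [0.521, -0.0173, 0.1288]
ee_rot: [-3.13, 1.566, -0.204]
contact_force: [0.0, 0.4, 7.6]
finger_gap: 0.0473
```

Request:
carry_out(commands=[[0, -2, 0, 0, 0], [0, -8, 0, 0, 0], [0, -15, 0, 0, 0], [0, -17, 0, 0, 0], [0, 0, 0, 0, 0]])

```text
clock: 5.22
eef_pos: [0.5209, -0.0172, 0.1716]
ee_rot: [-3.113, 1.565, -0.187]
contact_force: [0.4, 0.1, -0.1]
finger_gap: 0.0473
```

```bash
python3 - <<'E'
from plan import *
plan([.518,-.017,.166],[.2147,.9767])
for n in ("wrist","scene"):
    p,d=imaging.grab_frame(n); cv2.imwrite(f"pics/{n}4.png",p[:,:,::-1])
cv2.imwrite("pics/sc4.png",cv2.resize(p[100:320,200:440,::-1],None,fx=2.7,fy=2.7))
E
```

```text
t 5.22 tcp [ 0.5209 -0.0172  0.1716] x [ 0.0055 -0.001  -1.    ] y [-0.2142 -0.9768 -0.0002] z [-0.9768  0.2142 -0.0056] F [ 0.4024  0.0747 -0.0559] gap 0.0473 q [-0.1992  0.1196  1.7148  0.0001  1.3016  1.5875]
shift now-frame mm [5.559  0.4368 2.9186]
turn deg about tool x 0.029036558749366472
shift after-turn mm [5.559  0.4383 2.9184]
```

View pics/wrist4.png

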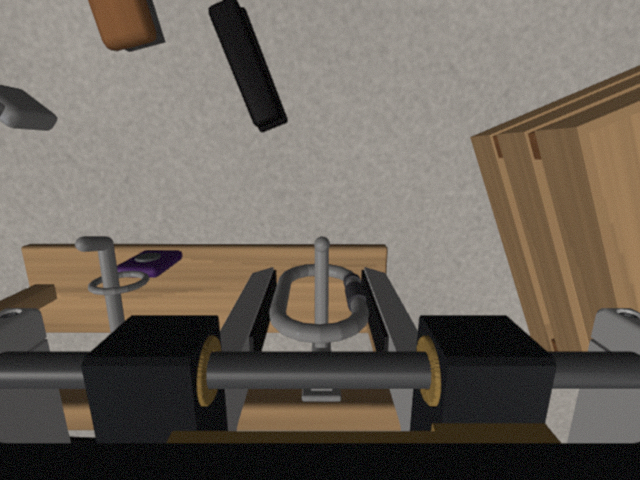

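View pics/sc4.png

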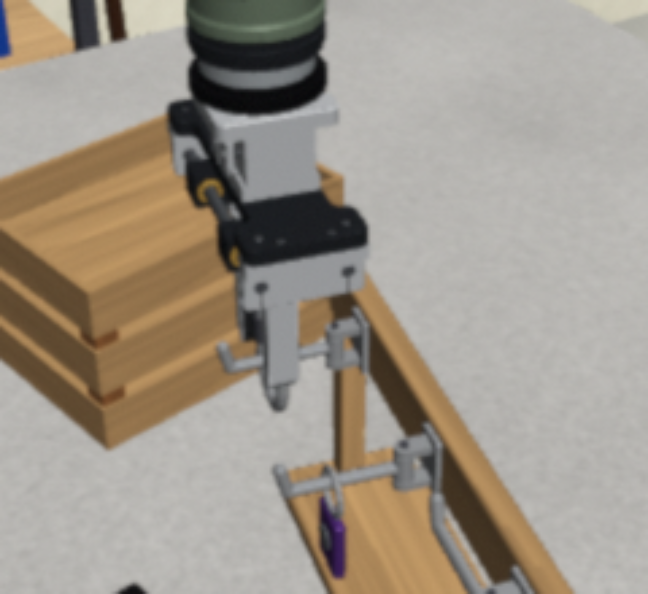

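The carabiner is gripped (gap 47 mm) and has risen about 42 mm. The bar is still inside the loop, so I'll move outward.

Request:
carry_out(commands=[[0, 0, 0, -12, 0], [0, 0, 0, -16, 0], [0, 0, 0, -16, 0], [0, 0, 0, -18, 0], [0, 0, 0, -18, 0]])

```text
clock: 5.73
eef_pos: [0.5963, -0.0339, 0.1663]
ee_rot: [0.002, 1.567, 2.927]
contact_force: [0.5, -0.0, -1.8]
finger_gap: 0.0473
```

Request:
carry_out(commands=[[0, 0, 0, 0, 0], [0, -20, 0, 0, 0], [0, -30, 0, 0, 0], [0, -20, 0, 0, 0], [0, 0, 0, 0, 0]])

```text
clock: 6.15
eef_pos: [0.5989, -0.0343, 0.2425]
ee_rot: [-3.119, 1.564, -0.193]
contact_force: [1.3, -0.7, 0.1]
finger_gap: 0.0474
```

```bash
python3 - <<'E'
from plan import *
plan([.471,-.291,.24],[.2147,.9767])
for n in ("wrist","scene"):
    p,d=imaging.grab_frame(n); cv2.imwrite(f"pics/{n}5.png",p[:,:,::-1])
cv2.imwrite("pics/sc5.png",cv2.resize(p[50:320,160:440,::-1],None,fx=2.2,fy=2.2))
E
```

```text
t 6.15 tcp [ 0.5989 -0.0343  0.2425] x [ 0.0069 -0.0014 -1.    ] y [-0.2142 -0.9768 -0.0002] z [-0.9768  0.2142 -0.0071] F [ 1.2729 -0.6696  0.1216] gap 0.0474 q [-0.2014  0.2282  1.4386  0.0001  1.4678  1.5852]
shift now-frame mm [  2.0074 278.1455  69.9286]
turn deg about tool x 0.028360365297113842
shift after-turn mm [  2.0084 278.18    69.7909]
```

View pics/sc5.png

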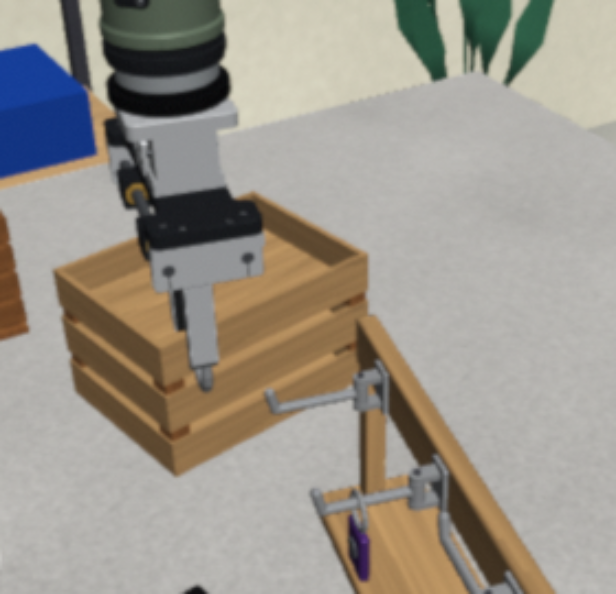

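View pics/wrist5.png

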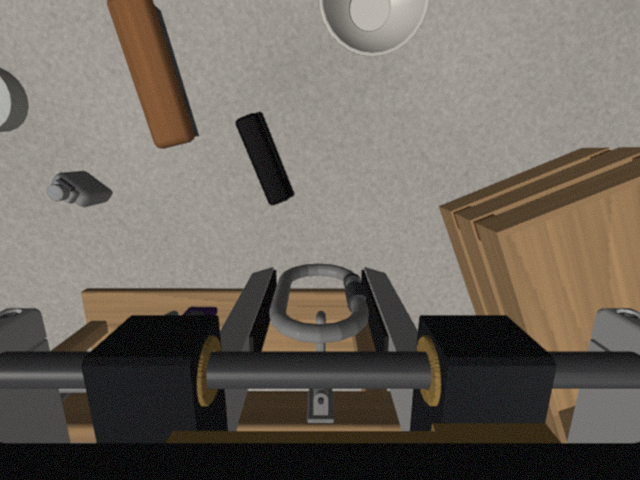

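The carabiner is clear of the hook. Moving over the tray.

Request:
carry_out(commands=[[0, 0, 30, 7, 0], [0, 0, 38, 10, 0], [0, 0, 38, 10, 0], [0, 0, 38, 10, 0], [0, 0, 38, 10, 0]])

```text
clock: 6.67
eef_pos: [0.5092, -0.2017, 0.235]
ee_rot: [-0.313, 1.565, 2.614]
contact_force: [0.5, 0.5, -0.9]
finger_gap: 0.0473
```

Request:
carry_out(commands=[[0, 0, 38, 9, 0], [0, 0, 34, 8, 0], [0, 0, 24, 6, 0], [0, 0, 0, 0, 0]])

```text
clock: 7.0
eef_pos: [0.4652, -0.2934, 0.2351]
ee_rot: [-0.082, 1.565, 2.838]
contact_force: [0.3, 1.3, -0.6]
finger_gap: 0.0473
```

Request:
carry_out(commands=[[0, 20, 0, 0, 0], [0, 25, 0, 0, 0], [0, 20, 0, 0, 0], [0, 13, 0, 0, 0], [0, 0, 0, 0, 0]])

```text
clock: 7.42
eef_pos: [0.4654, -0.2866, 0.154]
ee_rot: [-0.52, 1.558, 2.406]
contact_force: [-0.3, -0.3, -0.2]
finger_gap: 0.0471
```

```bash
python3 - <<'E'
from plan import *
plan([.471,-.291,.147],[.2147,.9767])
for n in ("scene",):
    p,d=imaging.grab_frame(n); cv2.imwrite(f"pics/{n}6.png",p[:,:,::-1])
cv2.imwrite("pics/sc6.png",cv2.resize(p[50:320,160:440,::-1],None,fx=2.2,fy=2.2))
E
```

```text
t 7.42 tcp [ 0.4654 -0.2866  0.154 ] x [-0.0093  0.0084 -0.9999] y [-0.2139 -0.9768 -0.0062] z [-0.9768  0.2138  0.0109] F [-0.3437 -0.2979 -0.1838] gap 0.0471 q [-0.7105  0.2034  1.6562  0.0003  1.2945  1.0757]
shift now-frame mm [ 6.9299  3.1621 -6.4695]
turn deg about tool x 0.0466925756462464
shift after-turn mm [ 6.9299  3.1569 -6.472 ]
```

View pics/sc6.png

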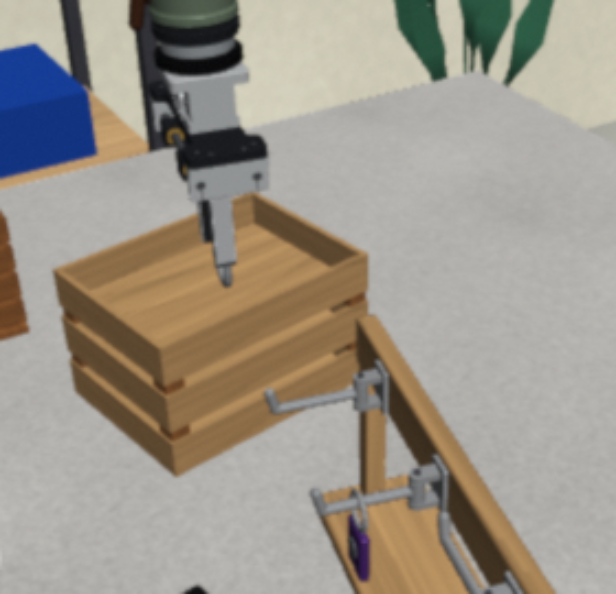

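Request:
carry_out(commands=[[0, 4, 0, 0, 0], [0, 0, 0, 0, 0], [0, 0, 0, 0, 0]])

```text
clock: 7.72
eef_pos: [0.4695, -0.2906, 0.1571]
ee_rot: [2.698, 1.57, -0.659]
contact_force: [0.7, -0.1, -1.1]
finger_gap: 0.0475
```

Request:
carry_out(commands=[[0, 3, 0, 0, 0], [0, 0, 0, 0, 0]])

```text
clock: 7.88
eef_pos: [0.4693, -0.2906, 0.1538]
ee_rot: [2.664, 1.57, -0.693]
contact_force: [-0.5, -0.4, -0.8]
finger_gap: 0.0473
```

Request:
carry_out(commands=[[0, 5, 0, 0, 0], [0, 0, 0, 0, 0], [0, 0, 0, 0, 0]])

```text
clock: 8.13
eef_pos: [0.4688, -0.2904, 0.1481]
ee_rot: [-0.518, 1.57, 2.408]
contact_force: [-0.0, 0.8, -0.4]
finger_gap: 0.0473
```

Request:
carry_out(commands=[[0, 3, 0, 0, 0], [0, 0, 0, 0, 0], [0, 0, 0, 0, 0]])

```text
clock: 8.38
eef_pos: [0.469, -0.2905, 0.1453]
ee_rot: [-0.599, 1.571, 2.326]
contact_force: [-0.0, -1.4, -0.7]
finger_gap: 0.0474
```

Request:
carry_out(commands=[[0, 2, 0, 0, 0], [0, 0, 0, 0, 0]])

```text
clock: 8.55
eef_pos: [0.4695, -0.2908, 0.1448]
ee_rot: [2.795, 1.57, -0.562]
contact_force: [-0.1, 1.3, 5.3]
finger_gap: 0.0473
```

```bash
python3 - <<'E'
from plan import *
plan([.471,-.291,.143],[.2147,.9767])
for n in ("wrist",):
    p,d=imaging.grab_frame(n); cv2.imwrite(f"pics/{n}7.png",p[:,:,::-1])
E
```

```text
t 8.55 tcp [ 0.4695 -0.2908  0.1448] x [ 0.0008 -0.0005 -1.    ] y [-0.2143 -0.9768  0.0003] z [-0.9768  0.2143 -0.0009] F [-0.0777  1.3085  5.2881] gap 0.0473 q [-0.7114  0.2154  1.6622  0.0002  1.263   1.0754]
shift now-frame mm [ 1.7717 -0.1048 -1.5353]
turn deg about tool x 0.023655321990423153
shift after-turn mm [ 1.7717 -0.1054 -1.5353]
```

View pics/wrist7.png

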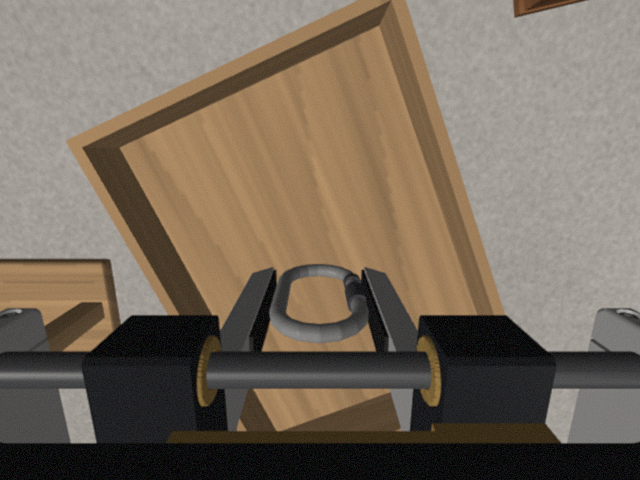

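The force reads 5.3 N, so the loop has touched the tray floor at the middle of the tray. Releasing.

Request:
carry_out(commands=[[70, 0, 0, 0, 0], [100, 0, 0, 0, 0], [100, 0, 0, 0, 0], [100, 0, 0, 0, 0], [100, 0, 0, 0, 0]])

```text
clock: 9.02
eef_pos: [0.4689, -0.2905, 0.1432]
ee_rot: [-0.431, 1.57, 2.494]
contact_force: [0.5, 1.0, 1.0]
finger_gap: 0.0768
```

Request:
carry_out(commands=[[100, 0, 0, 0, 0], [100, 0, 0, 0, 0]])

```text
clock: 9.18
eef_pos: [0.469, -0.2905, 0.1433]
ee_rot: [-0.508, 1.571, 2.417]
contact_force: [0.8, 0.2, 0.1]
finger_gap: 0.0906
```

```bash
python3 - <<'E'
from plan import *
plan([.471,-.291,.25],[.2147,.9767])
for n in ("wrist",):
    p,d=imaging.grab_frame(n); cv2.imwrite(f"pics/{n}8.png",p[:,:,::-1])
E
```

```text
t 9.18 tcp [ 0.469  -0.2905  0.1433] x [-0.0001  0.0001 -1.    ] y [-0.2143 -0.9768 -0.0001] z [-0.9768  0.2143  0.0002] F [0.8095 0.2486 0.0991] gap 0.0906 q [-0.7115  0.2168  1.6638  0.      1.2612  1.0753]
shift now-frame mm [-106.6844    0.0207   -2.0164]
turn deg about tool x 0.022270311742212227
shift after-turn mm [-106.6844    0.0199   -2.0164]
```

View pics/wrist8.png

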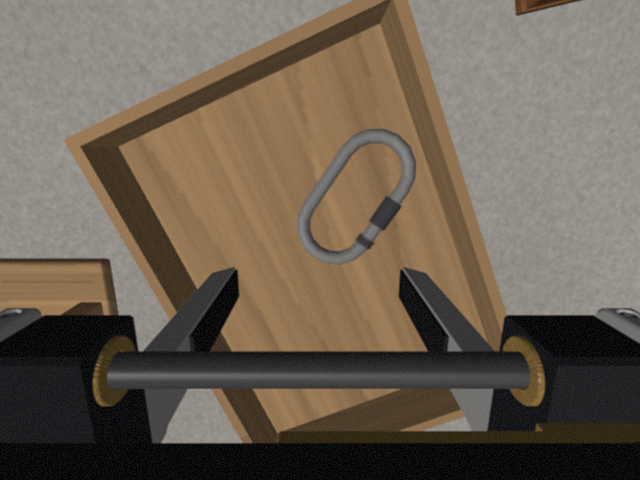

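The carabiner lies flat in the tray at about (355,195) in the wrist view. Next I'll lift away, close the fingers, and go to the fob side of the empty hook.

Request:
carry_out(commands=[[100, -20, 0, 0, 0], [100, -35, 0, 0, 0], [100, -35, 0, 0, 0], [60, -25, 0, 0, 0], [0, 0, 0, 0, 0]], force=30)

```text
clock: 9.65
eef_pos: [0.4721, -0.2931, 0.2658]
ee_rot: [2.65, 1.558, -0.708]
contact_force: [0.4, -0.5, 0.9]
finger_gap: 0.0844
```

```bash
python3 - <<'E'
from plan import *
plan([.529,.009,.25],[.2147,.9767])
E
```

```text
t 9.65 tcp [ 0.4721 -0.2931  0.2658] x [ 0.01   -0.0086 -0.9999] y [-0.2142 -0.9768  0.0062] z [-0.9767  0.2141 -0.0116] F [ 0.3507 -0.5093  0.9163] gap 0.0844 q [-0.7113  0.1151  1.5221  0.      1.4912  1.0753]
shift now-frame mm [  13.8261 -307.3582    9.3385]
turn deg about tool x 0.027324082601856963
shift after-turn mm [  13.8244 -307.3538    9.485 ]
```

Request:
carry_out(commands=[[0, 0, -28, 0, 0], [0, 0, -38, 0, 0], [0, 0, -38, 1, 0], [0, 0, -38, 1, 0], [0, 0, -38, 1, 0]])

```text
clock: 10.07
eef_pos: [0.5042, -0.1124, 0.2575]
ee_rot: [-0.228, 1.57, 2.697]
contact_force: [0.7, 0.6, -1.0]
finger_gap: 0.0507
```

Request:
carry_out(commands=[[0, 0, -38, 1, 0], [0, 0, -38, 1, 0], [0, 0, -32, 1, 0], [0, 0, -16, 0, 0], [0, 0, 0, 0, 0]])

```text
clock: 10.48
eef_pos: [0.5281, 0.0111, 0.2574]
ee_rot: [-0.642, 1.569, 2.288]
contact_force: [-0.5, 0.6, 0.1]
finger_gap: 0.0176
```

```bash
python3 - <<'E'
from plan import *
plan([.529,.009,.152],[.2147,.9767])
c=imaging.get_calibration("wrist")
p,d=imaging.grab_frame("wrist"); cv2.imwrite(f"pics/wrist9.png",p[:,:,::-1])
for r in imaging.place_of("wrist","hook_pivot")[:3]: print(r["uv"],r["score"],atz(r["uv"],c,.17))
E
```

```text
t 10.48 tcp [0.5281 0.0111 0.2574] x [-0.0013  0.0015 -1.    ] y [-0.2095 -0.9778 -0.0012] z [-0.9778  0.2095  0.0016] F [-0.5072  0.5892  0.0508] gap 0.0176 q [-0.1437  0.0705  1.5876  0.0013  1.4849  1.6381]
shift now-frame mm [105.4182   2.0291  -1.5201]
turn deg about tool x 0.30550759111499415
shift after-turn mm [105.4182   2.0219  -1.5302]
```

View pics/wrist9.png

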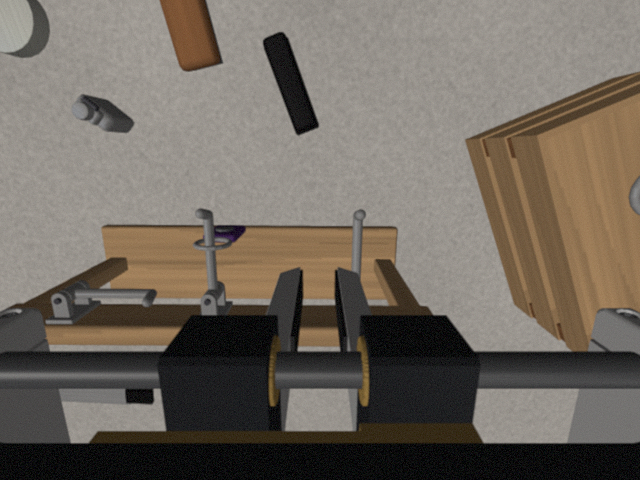

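Request:
carry_out(commands=[[0, 15, 0, 0, 0], [0, 25, 0, 0, 0], [0, 30, 0, 0, 0], [0, 22, 0, 0, 0], [0, 13, 0, 0, 0]])

```text
clock: 11.0
eef_pos: [0.5258, 0.0062, 0.1499]
ee_rot: [0.181, 1.565, 3.104]
contact_force: [0.5, 0.4, -1.5]
finger_gap: 0.0005
```

Request:
carry_out(commands=[[0, 0, 0, 0, 0], [0, 0, 0, 0, 0]])

```text
clock: 11.17
eef_pos: [0.5276, 0.0064, 0.1526]
ee_rot: [0.225, 1.569, -3.134]
contact_force: [-0.7, 1.3, 0.5]
finger_gap: 0.0008
```

```bash
python3 - <<'E'
from plan import *
plan([.529,.009,.152],[.2147,.9767])
d=sensors.get_obs()["eef_pos"][:2]-[.4757,-.0075]; print("rel t,n",d@[.2147,.9767]*1e3,d@[.9767,-.2147]*1e3)
for n in ("wrist","scene"):
    p,d=imaging.grab_frame(n); cv2.imwrite(f"pics/{n}10.png",p[:,:,::-1])
cv2.imwrite("pics/sc10.png",cv2.resize(p[100:320,200:440,::-1],None,fx=2.7,fy=2.7))
E
```

```text
t 11.17 tcp [0.5276 0.0064 0.1526] x [-0.0022 -0.     -1.    ] y [-0.2163 -0.9763  0.0005] z [-0.9763  0.2163  0.0022] F [-0.7376  1.2791  0.4916] gap 0.0008 q [-0.1518  0.1585  1.7123 -0.0004  1.273   1.6371]
shift now-frame mm [ 0.5884 -2.8661 -0.8317]
turn deg about tool x -0.0913542915168229
shift after-turn mm [ 0.5884 -2.8647 -0.8363]
rel t,n 24.694565777232906 47.68054859794804
```

View pics/wrist10.png

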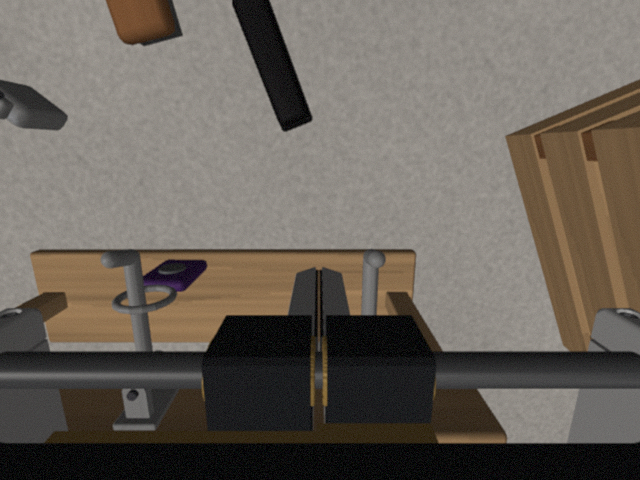

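View pics/sc10.png

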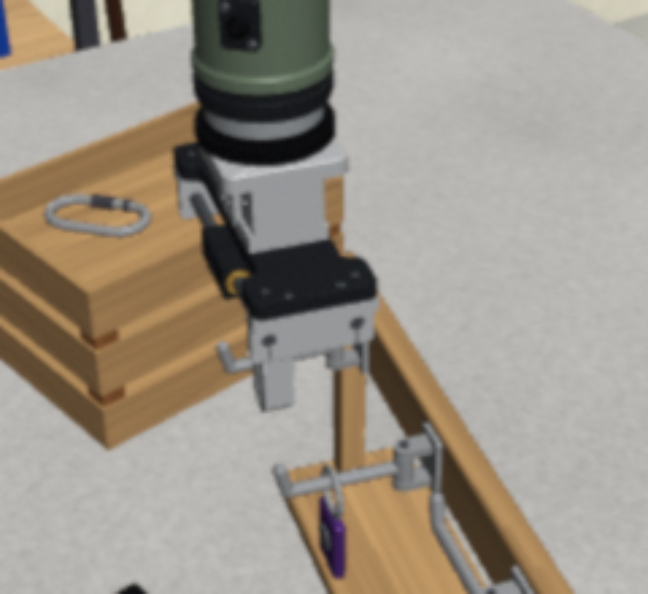

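The closed fingers are beside the bar on the fob side. Starting the sweep.

Request:
carry_out(commands=[[0, 0, 5, 0, 0], [0, 0, 5, -1, 0], [0, 0, 5, -1, 0], [0, 0, 5, -1, 0], [0, 0, 6, 0, 0]])

```text
clock: 11.68
eef_pos: [0.5259, -0.0186, 0.1539]
ee_rot: [-2.192, 1.57, 0.733]
contact_force: [-0.0, 2.8, 0.4]
finger_gap: 0.0005
```

Request:
carry_out(commands=[[0, 0, 6, 0, 0], [0, 0, 6, 1, 0], [0, 0, 7, 3, 0], [0, 0, 6, 4, 0], [0, 0, 6, 4, 0]])

```text
clock: 12.1
eef_pos: [0.5069, -0.0467, 0.1534]
ee_rot: [2.997, 1.571, -0.36]
contact_force: [0.5, 1.0, -0.1]
finger_gap: 0.0005
```

```bash
python3 - <<'E'
from plan import *
plan([.529,.009,.152],[.2147,.9767])
d=sensors.get_obs()["eef_pos"][:2]-[.4757,-.0075]; print("rel t,n",d@[.2147,.9767]*1e3,d@[.9767,-.2147]*1e3)
for n in ("wrist",):
    p,d=imaging.grab_frame(n); cv2.imwrite(f"pics/{n}11.png",p[:,:,::-1])
E
```

```text
t 12.1 tcp [ 0.5069 -0.0467  0.1534] x [ 0.0002 -0.0001 -1.    ] y [-0.2144 -0.9767  0.    ] z [-0.9767  0.2144 -0.0003] F [ 0.4571  1.0429 -0.114 ] gap 0.0005 q [-0.262   0.117   1.7578 -0.      1.2665  1.5249]
shift now-frame mm [  1.4164 -59.1442  -9.6227]
turn deg about tool x 0.014647737277844238
shift after-turn mm [  1.4163 -59.1466  -9.6076]
rel t,n -31.588664274113707 38.90743704653006
```

View pics/wrist11.png

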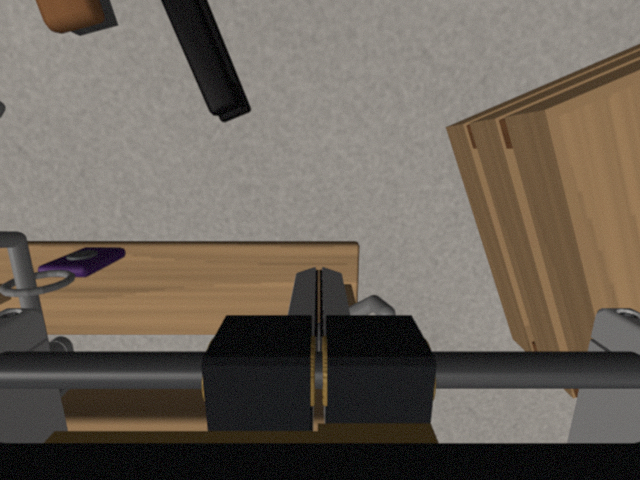

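The hook is following the fingers; its tip is at (370,305), partly folded. Continuing inward.

Request:
carry_out(commands=[[0, 0, 5, 5, 0], [0, 0, 4, 5, 0], [0, 0, 3, 5, 0], [0, 0, 2, 5, 0], [0, 0, 2, 4, 0]])

```text
clock: 12.57
eef_pos: [0.4799, -0.0567, 0.1535]
ee_rot: [2.41, 1.571, -0.947]
contact_force: [1.2, 0.3, 0.6]
finger_gap: 0.0005
```

Request:
carry_out(commands=[[0, 0, 0, 2, 0], [0, 0, 0, 1, 0], [0, 0, 0, 0, 0]])

```text
clock: 12.82
eef_pos: [0.4794, -0.0567, 0.1537]
ee_rot: [2.996, 1.565, -0.362]
contact_force: [6.3, -1.9, -5.5]
finger_gap: 0.0005
```

```bash
python3 - <<'E'
from plan import *
plan([.529,.009,.152],[.2147,.9767])
d=sensors.get_obs()["eef_pos"][:2]-[.4757,-.0075]; print("rel t,n",d@[.2147,.9767]*1e3,d@[.9767,-.2147]*1e3)
E
```

```text
t 12.82 tcp [ 0.4794 -0.0567  0.1537] x [ 0.0053 -0.002  -1.    ] y [-0.2144 -0.9767  0.0008] z [-0.9767  0.2144 -0.0056] F [ 6.264  -1.8846 -5.5463] gap 0.0005 q [-0.2971  0.0565  1.823  -0.0004  1.2565  1.4899]
shift now-frame mm [  1.8608 -74.8391 -34.3436]
turn deg about tool x 0.017881579639950365
shift after-turn mm [  1.8607 -74.8498 -34.3202]
rel t,n -47.290799248465746 14.184824686265733
```

Request:
carry_out(commands=[[0, 0, 0, 1, 0], [0, 0, 0, 1, 0], [0, 0, 0, 0, 0]])

```text
clock: 13.07
eef_pos: [0.4793, -0.0567, 0.1539]
ee_rot: [3.062, 1.561, -0.296]
contact_force: [10.4, -2.4, -8.2]
finger_gap: 0.0004
```

The position no longer advances while the force rises to 10 N, so the hook is at the stop. Backing off straight outward, then up.

Request:
carry_out(commands=[[0, 0, 0, -4, 0], [0, 0, 0, -10, 0], [0, 0, 0, -20, 0], [0, -15, 0, -10, 0], [0, -30, 0, 0, 0]])

```text
clock: 13.48
eef_pos: [0.5169, -0.0647, 0.1948]
ee_rot: [-0.017, 1.561, 2.908]
contact_force: [-1.2, -0.4, -1.0]
finger_gap: 0.0008
```

Request:
carry_out(commands=[[0, -40, 0, 0, 0], [0, -40, 0, 0, 0], [0, -20, 0, -20, 0], [0, 0, 0, 0, 0]])

```text
clock: 13.82
eef_pos: [0.543, -0.0708, 0.3052]
ee_rot: [3.034, 1.558, -0.324]
contact_force: [0.8, 0.1, 1.5]
finger_gap: 0.0006
```

```bash
python3 - <<'E'
from plan import *
plan([.529,.009,.152],[.2147,.9767])
for n in ("wrist","scene","side"):
    p,d=imaging.grab_frame(n); cv2.imwrite(f"pics/{n}12.png",p[:,:,::-1])
    if n=="scene":cv2.imwrite("pics/sc12.png",cv2.resize(p[100:340,160:440,::-1],None,fx=2.4,fy=2.4))
    if n!="wrist":
        c=imaging.get_calibration(n)
        for r in imaging.place_of(n,"carabiner")[:2]: print(n,r["uv"],r["score"],atz(r["uv"],c,.114))
        P=cloud(d,c)
        m=(P[...,2]>.176)&(P[...,2]<.2)&(P[...,0]>.43)&(P[...,0]<.53)&(P[...,1]>-.10)&(P[...,1]<-.0)
        Q=P[m]; D=Q[:,:2]-[.4757,-.0075]; a=D@[.2147,.9767]*1e3; b=D@[.9767,-.2147]*1e3
        s=b>-12; print(n,"points in front of rail (t,n,z)",np.c_[a,b,Q[:,2]*1e3][s][::3].round(0).tolist()[:30])
E
```

```text
t 13.82 tcp [ 0.543  -0.0708  0.3052] x [ 0.0121 -0.0041 -0.9999] y [-0.2144 -0.9767  0.0014] z [-0.9767  0.2144 -0.0127] F [0.82   0.1053 1.4637] gap 0.0006 q [-0.2874  0.079   1.4821 -0.0005  1.5677  1.4994]
shift now-frame mm [152.7015 -75.1438  32.6801]
turn deg about tool x 0.01712399286041878
shift after-turn mm [152.7012 -75.1346  32.7025]
scene [236.4, 182.8] 0.83 [ 0.5126 -0.3036  0.114 ]
scene points in front of rail (t,n,z) [[-75.0, 3.0, 187.0], [-75.0, 4.0, 185.0], [-69.0, 1.0, 188.0], [-69.0, 3.0, 186.0], [-74.0, 5.0, 182.0], [-68.0, 1.0, 185.0], [-69.0, 5.0, 182.0], [-69.0, -1.0, 181.0], [-69.0, 1.0, 180.0], [-68.0, 3.0, 179.0], [-68.0, 5.0, 177.0], [-7.0, -9.0, 182.0], [-2.0, 1.0, 186.0], [-6.0, -5.0, 181.0], [-7.0, -11.0, 180.0], [-3.0, 5.0, 184.0], [2.0, 1.0, 186.0], [-1.0, -5.0, 183.0], [-1.0, -11.0, 181.0], [0.0, 4.0, 183.0], [-1.0, -2.0, 181.0], [2.0, -6.0, 183.0], [3.0, -11.0, 182.0], [1.0, 4.0, 182.0], [3.0, -1.0, 182.0], [4.0, -6.0, 181.0], [4.0, 7.0, 183.0], [4.0, 2.0, 181.0], [6.0, -3.0, 182.0], [4.0, -11.0, 179.0]]
side [390.5, 199.0] 0.58 [ 0.5016 -0.331   0.114 ]
side points in front of rail (t,n,z) [[-72.0, 0.0, 187.0], [-69.0, 0.0, 186.0], [-73.0, -4.0, 186.0], [-71.0, -3.0, 184.0], [-67.0, -3.0, 184.0], [-69.0, 2.0, 179.0], [-69.0, -4.0, 181.0], [-69.0, -1.0, 178.0], [-73.0, -4.0, 178.0], [-67.0, -4.0, 178.0], [1.0, -0.0, 185.0], [2.0, 3.0, 182.0], [2.0, -3.0, 184.0], [-5.0, -4.0, 182.0], [3.0, -0.0, 182.0], [-2.0, -3.0, 181.0], [-5.0, -7.0, 181.0], [4.0, 1.0, 180.0], [-1.0, -4.0, 180.0], [-2.0, -9.0, 181.0], [6.0, -2.0, 180.0], [3.0, -7.0, 181.0], [-0.0, -11.0, 181.0], [3.0, -11.0, 180.0], [3.0, -9.0, 178.0]]
```

View pics/wrist12.png

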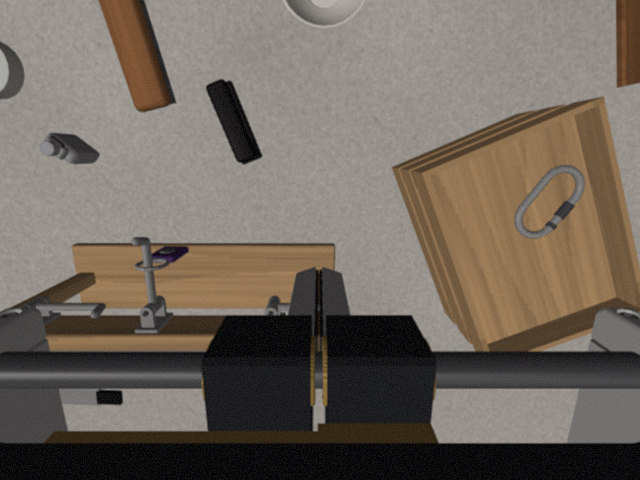

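View pics/sc12.png

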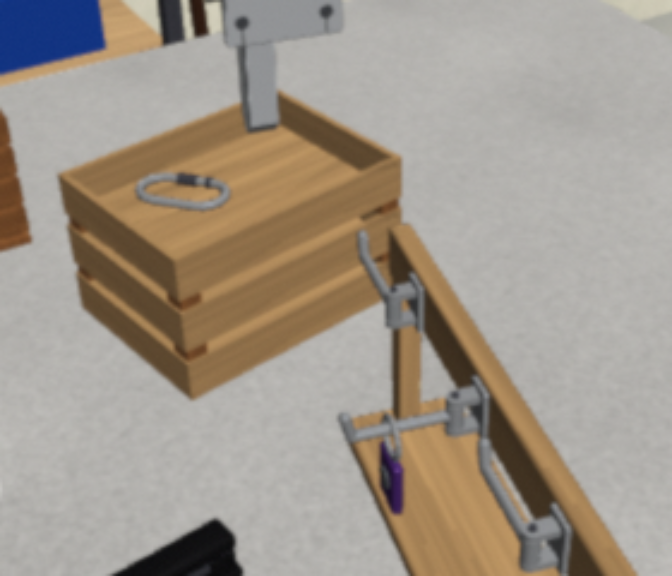

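The hook tip is at (t -71, n about 0 mm), so it lies parallel to the rail, matching the other folded hook. The carabiner lies in the top tray and the gripper touches nothing. Handing in.

```bash
python3 - <<'E'
from plant import ticket
print(ticket.close_job())
E
```

```text
the job is handed in; nothing more can be done
None
```

The carabiner is in the top tier of the tray, the hook is folded flat against the rail, and the job is handed in at about 14 s of the 54 s allowed.

- **Carabiner:** I gripped it by its straight sides, lifted it about 42 mm, took it about 80 mm out along the arm and set it down in the middle of the tray. It tipped over when released and lies flat on the tray floor, as the last scene and wrist pictures show.
- **Hook:** I swept it round with the closed fingers until it hit its stop. The push rose to about 14 N in all with no further movement, then I backed off.
- **Last checks:** Depth from two cameras puts the hook's end about 71 mm along the rail from the pivot and level with it to within a few mm. That is folded to within 2 to 3 degrees. The fob still hangs on its hook, and the gripper was at z = 0.305 m, touching nothing.
- **Disagreement:** The two cameras' estimates of the carabiner's final position differed by about 3 cm. The side camera's estimate had a low score (0.58). Both positions are inside the tray.

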